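Prop the laundry bin open and set out the soap

ROBOT

A 6-joint arm with a two-finger parallel gripper is mounted at the origin on the work surface. World frame = base frame: x ahead of the robot, y to its left, z up, the work surface at z = 0. Lengths are in m, angles in degrees, forces in N, time in s.
With the tool pointing down it reaches from about 0.25 to 0.725 m from the base axis. Payload 9.7 kg.
Tool frame: the origin (TCP) lies at the very end of the fingers, on their centre line; the grasp point (between the pads) lies 19 mm behind it; z points along the fingers, y is the line along which they close (so a half turn about z gives the same grasp; the last joint's range is limited). The gripper opens to 85 mm and grips with 20 to 120 N. Pads are 22 mm wide; open, the fingers measure 114 mm over their backs; the gripper's body (76 mm by 85 mm) begins 54 mm behind the grasp point. The pads swing forward as they close: fully open they stand 13 mm farther back than shut.
Start: joints at [75.459, 4.979, 10.078, 95.1, 0, 90], TCP at [0.138, 0.532, 0.231] pointing down, gripper open.
Joint ranges: [-179.16, 179.16], [-48.56, 103.87], [-65.8, 70.77], [-126.05, 130.52], [-82.76, 87.17], [-180, 180]. Speed limits (degrees/s): [127.2, 127.2, 147.25, 180, 180, 180].

INTERFACE

Orientations are given as [roll, pitch, yaw] about the fixed x, y, z axes, in that order (R = Rz(yaw) Ry(pitch) Rx(roll)).
In Python, from workcell import bot gives the robot as it stands.
- The arm moves only by the tool step_arm, never from a script. Its argument "targets" is a list of rows, each a list of 3 entries, a list of its own where there are three numbers: the opening, from 0 (shut) to 1 (fully open), then the shift along the world's x, y, z in mm, then the turn, a rotation vector about the world's x, y, z in rad. In form: [[grip, [tx, ty, tz], [wx, wy, wz]], ...]. A call has 1 to 8 rows; each row is the pose to reach, as a shift and turn from the pose commanded when the call began; what a row does not reach only later rows make up. A row lasts 1/10 s, in which the tool goes at most 50 mm and 8.59 degrees, less where a joint would pass 70% of its speed; a pose out of reach is approached as far as the arm can. A call with a gripper value outside its range is refused whole. The fingers move at their own pace and stop on an object; "force" is the grip in N (left out, the last holds). Time passes only in rows, so rows that repeat a pose let the fingers close. It gives the time, the measured TCP pose, the force, the opening and the grip force at its end, in the units of the state.
- bot.get_obs(): the state, without advancing time (a new reading comes with each control period).
- bot.camera(name): name is "scene" or "top"; returns (picture, depth): 384x512x3 uint8, red, green, blue; 384x512 float32, m along the optical axis (not along the pixel's ray), 0 where there is no reading.
- bot.camera_params(name): a dict with "K" (3x3 intrinsics, pixels), "k1" (the pictures are not rectified: a ray, as slopes to the right and down, at radius r is drawn at 1 + k1 r^2 times it, then the intrinsics apply), "R" (3x3) and "t" (3): a world point X has camera coordinates R X + t. Camera axes: x right, y down, z forward; pixel columns grow to the right and rows downward; lengths in m; the calibration is good to about 2 mm. A picture is of the moment at which its call begins. camera_params takes no time and is no camera call.
- bot.job_done(): hands the job in; it is judged then, once.
The state is a dict: "time": time; "q": joint angles; "qd": joint speeds; "joint_efforts": joint torques, N m; "ee_pos": TCP position; "tcp_rot": TCP orientation; "wrist_force": force on the tool from outside, world axes, zero at the start; "torque": the same for the moment, N m; "opening": finger opening in m; "grasp_force": force on a finger pad.
Only numpy, scipy, OpenCV 4.12 (cv2) and the standard library are available. Lean on these libraries where they do the work, as an engineer would, in place of code of your own. Each camera call takes 0.05 s, during which the arm holds its last target. There are 200 camera calls.

TASK

Take the yellow-handled brush off the wooden bin's lid and lay it bristles down, lengthwise, in the middle of the metal tray. Then lift the lid until the stay on its side drops into the notch, lower the lid gently until it stands on the stay by itself, take the block of soap out of the bin and set it flat in the middle of the saucer. Do not drop anything or let the lid fall, leave the lid propped open, and leave everything else where it stands.

Things in the scene. Friction and masses are not known exactly. Their poses are not given: they have to be found in the camera images.
- bin: Wooden bin fixed to the ledge, front (its -x) towards the robot: 200 (x) by 260 (y) by 90 mm high, inside 184 by 244 mm, inner floor 22 mm above the ledge. Origin: centre of the underside; z up. Its flat lid is hinged along the far (+x) top edge; shut, its upper face is 104 mm above the ledge. A steel stay and the rest bar it rides on stick out 15 mm from the right (-y) side.
- lid (a joint): Lid angle, rad: 0 shut, grows as the front rises, stopped at 1.5 (almost upright). The lid weighs 0.6 kg; if let go before the stay is in the notch it falls shut. Past about 1.32 the stay's foot drops into the notch by its own weight (wait half a second at 1.40 to 1.45 to be sure); lowered from there it stands on the stay at about 1.22 (1.15 to 1.26) and the knob then resists going lower.
- lid_hinge (a point): Middle of the lid's hinge line, which runs along the bin's y: 100 mm behind (+x) the bin's centre, 92 mm above the ledge. Axes turn with the lid; equal to the bin's when shut.
- lid_knob (a point): Centre of the wooden knob on the lid's front edge: a 30 mm ball, 26 mm off the lid's 34 mm deep front lip on a 14 mm neck. 244 mm in front of the hinge line and 4 mm below it when shut (nothing below it); it goes round the hinge with the lid, from pointing at the robot to pointing up. Pinched from above across the bin's y, the ball turns between the pads: the tool can stay pointing down.
- stay (a joint): Angle of the steel stay on the lid, rad: about 0 folded along the bin's side with the lid shut; about 2.6 standing upright in the notch.
- stay_foot (a point): Foot of the stay: 8 mm cross pin at the end of a flat steel bar 100 mm long, which swings freely from the right (-y) edge of the lid, 90 mm from the hinge. It rides on the rest bar along the bin's right side, towards the hinge as the lid opens.
- rest_notch (a point): Where the pin sits in the notch (38 mm long, 7 mm deep) at the hinge end of the rest bar, 23.5 mm in front of the hinge line on the bin's right side. Axes are the bin's. The pin may come to rest up to 25 mm towards -x or 8 mm towards +x of this point.
- brush: Scrubbing brush, 193 mm long along its x, lying bristles down on the bin's lid, roughly along the bin's y. Origin: on the underside near mid-length (wooden head with white bristles x 14 to 92 mm, 44 mm wide, 33 mm high; yellow plastic handle x -101 to 20 mm, 24 mm wide, 14 mm thick, sloping down to its end). Its z is up. 0.12 kg.
- brush_grip (a point): Place to grip the brush across its y (24 mm wide): on the handle near the head, 8 mm towards the handle's end from the brush's origin and 21 mm above its underside.
- tray: Shallow metal tray 250 (x) by 130 (y) by 20 mm high, walls and floor 4 mm, lying loose on the ledge. Origin: centre of the underside; x is its long side.
- soap: Block of laundry soap 70 (x) by 52 (y) by 36 mm high, lying flat on the bin's floor in its front half, long side roughly along the bin's x. Origin: centre of its underside. 0.14 kg. The only oblong block in the bin.
- saucer: Round white ceramic saucer, 160 mm across, 20 mm high at the rim; its flat middle is about 90 mm across and 5 mm above the ledge. Origin: centre of the underside.
- tin: Round metal tin, 66 mm across and 46 mm high, standing in the rear half of the bin (below the open lid). Origin: centre of the underside. Leave it.
- soapbox: Clear acrylic soap box with a snap lid, 115 by 80 by 42 mm, on the ledge. Leave it.
- paddle: Wooden clothes paddle lying flat behind the bin, 380 mm long, 12 mm thick. Leave it.
- mug: White mug, 72 mm across, 85 mm high, near the robot. Leave it.
- nailbrush: Wooden nail brush without handle, 100 by 44 by 34 mm, near the robot. Leave it.
Not all that is in view belongs to the job. Of the things like the brush, leave any that is green; of the rest the larger one is meant.

How it is judged:
By the outcome, as a careful person would: the job done as asked, in the order asked, and still so for the second after the job is handed in, with the robot touching nothing.
It also fails if it takes over 72 s, if anything falls off the work surface, if the arm or the gripper's body presses on something with over 40 N, if the wrist force passes 120 N, or if a joint passes its speed limit or range.

## Working session

There is one attempt and no reset: what is moved stays moved. The work goes in short steps, Python scripts to look and compute and a tool call to move; the robot and the scene stay as the last step left them, time stands still between calls to the robot, and variables do not carry over. Pictures are saved under pics/ and viewed, at most 10 in all, crops included, and the job is handed in when it is done.

Besides the shell and the picture viewer there is one more tool, called after "Emit:" as a command line: name --argument value ..., lists and objects as JSON in quotes. step_arm: Moves the arm, as the interface text tells. Its arguments: {"type":"object","properties":{"targets":{"type":"array","items":{"type":"array"}},"force":{"type":"number"}},"required":["targets"]}

```bash
mkdir -p pics; cat > h.py <<'E'
import numpy as np, cv2
from workcell import bot
def cap(n,save=None):
    im,d=bot.camera(n); p=bot.camera_params(n)
    if save: cv2.imwrite('pics/'+save,im[:,:,::-1])
    return im,d,p
def ray(p,u,v):
    K=np.array(p['K']); x=np.stack([(np.asarray(u,float)-K[0,2])/K[0,0],(np.asarray(v,float)-K[1,2])/K[1,1]],-1)
    y=x.copy()
    for _ in range(20): y=x/(1+p['k1']*(y**2).sum(-1,keepdims=True))
    return y
def pts(p,d):
    v,u=np.mgrid[:d.shape[0],:d.shape[1]]; s=ray(p,u,v)
    c=np.concatenate([s,np.ones(s.shape[:2]+(1,))],-1)*d[...,None]
    return (c-np.array(p['t']))@np.array(p['R'])
def onz(p,u,v,z):
    s=ray(p,u,v); R=np.array(p['R']); C=-R.T@np.array(p['t'])
    w=np.concatenate([s,np.ones(s.shape[:-1]+(1,))],-1)@R
    return C+w*((z-C[2])/w[...,2:3])
E
python3 - <<'E'
from h import *
for n in('scene','top'):
    im,d,p=cap(n,n+'0.png'); np.savez('/tmp/'+n+'0.npz',im=im,d=d)
    print(n,p)
print(bot.get_obs())
a=cv2.imread('pics/scene0.png');b=cv2.imread('pics/top0.png')
E
```

```text
scene {'K': array([[451.39739555,   0.        , 256.27988085],
       [  0.        , 451.39739555, 188.95855503],
       [  0.        ,   0.        ,   1.        ]]), 'k1': 0.061654550229783646, 'R': array([[ 0.34911482,  0.93701723, -0.0108426 ],
       [ 0.67080588, -0.25797534, -0.69531878],
       [-0.65432279,  0.23547281, -0.71861968]]), 't': array([-0.18193286, -0.27336533,  1.49091705])}
top {'K': array([[463.55355561,   0.        , 252.71203078],
       [  0.        , 463.55355561, 190.28802916],
       [  0.        ,   0.        ,   1.        ]]), 'k1': -0.09001028976701156, 'R': array([[-0.02381255, -0.99938107, -0.02589269],
       [-0.98660699,  0.02767303, -0.16075088],
       [ 0.16136792,  0.02171802, -0.98665532]]), 't': array([0.03176716, 0.53933629, 1.4495191 ])}
{'time': 0.1, 'q': array([7.54576067e+01, 5.00826306e+00, 1.00384495e+01, 9.50994727e+01,
       1.91327536e-03, 9.00002355e+01]), 'qd': array([-0.01593627, -0.06687224,  0.12747863,  0.04588224,  0.06548005,
       -0.01734951]), 'joint_efforts': array([ 4.69370589e-04, -5.21561909e+01,  4.65650833e+01,  1.59482349e-02,
       -4.91190747e-06, -1.08535875e-05]), 'ee_pos': array([0.13804151, 0.53218021, 0.23064607]), 'tcp_rot': array([-1.79930714e+02, -1.91298922e-03,  1.65457369e+02]), 'wrist_force': array([-0.86716709, -0.0605469 ,  0.11382191]), 'torque': array([0.00244096, 0.00583311, 0.03782303]), 'grasp_force': 0.0, 'opening': 0.08539266006801365}
```

View pics/scene0.png

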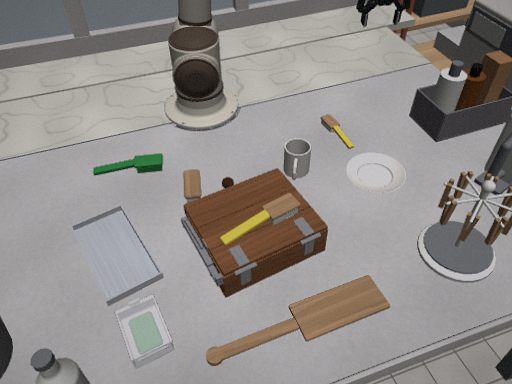

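View pics/top0.png

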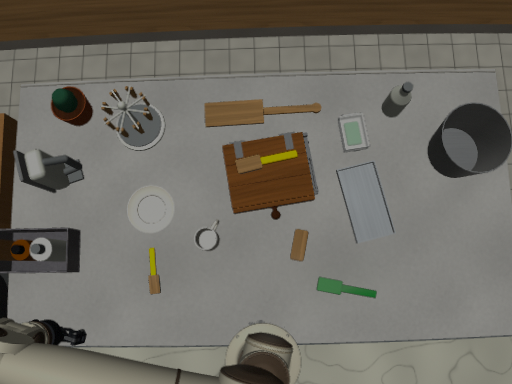

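The brushes, in top-view pixels: the yellow-handled one on the lid (267,160), a smaller yellow one (153,270), and a green one (345,288). The one on the lid is meant, because it lies on the lid and is the larger non-green one. The tray is at (365,203), the saucer at (151,209) and the knob at (276,214). Next I'll measure and view an enlarged crop.

```bash
python3 - <<'E'
from h import *
D={}
for n in('scene','top'):
    z=np.load(f'/tmp/{n}0.npz'); p=bot.camera_params(n); P=pts(p,z['d']); D[n]=(z['im'],P,p)
def blobs(n,m,amin):
    k,l,s,c=cv2.connectedComponentsWithStats(m.astype(np.uint8)); return [(l==i) for i in range(1,k) if s[i,4]>amin]
for n in D:
    im,P,p=D[n]; hsv=cv2.cvtColor(im,cv2.COLOR_RGB2HSV); h,s,v=[hsv[...,i].astype(int) for i in range(3)]
    print(n)
    for m in blobs(n,(h>22)&(h<34)&(s>180)&(v>120),40):
        q=P[m]; c=q[:,:2].mean(0); u,sv,vt=np.linalg.svd(q[:,:2]-c); a=(q[:,:2]-c)@vt[0]
        print(' yellow px',np.argwhere(m).mean(0)[::-1].round(),'c',c.round(4),'dir',vt[0].round(3),'ext',a.min().round(3),a.max().round(3),'z',np.percentile(q[:,2],[5,50,95]).round(4))
    # lid plane top
    m=(P[...,2]>.095)&(P[...,2]<.112)&(abs(P[...,0]-.5)<.25)&(abs(P[...,1])<.25)
    bl=blobs(n,m,800)
    for b in bl:
        q=P[b]; r=cv2.minAreaRect((q[:,:2]*1000).astype(np.float32)); print(' lid',b.sum(),r,np.median(q[:,2]))
    # saucer & tray by low height
    for nm,lo,hi in(('hi',.008,.03),):
        for b in blobs(n,(P[...,2]>lo)&(P[...,2]<hi)&(P[...,0]>.1)&(P[...,0]<.8)&(abs(P[...,1])<.5),100):
            q=P[b]; print(' ',nm,b.sum(),np.argwhere(b).mean(0)[::-1].round(),np.round(cv2.minAreaRect((q[:,:2]*1000).astype(np.float32))[0],1),np.round(cv2.minAreaRect((q[:,:2]*1000).astype(np.float32))[1:][0],1),round(cv2.minAreaRect((q[:,:2]*1000).astype(np.float32))[2],1),np.percentile(q[:,2],[5,50,95]).round(4))
    # table z
    b=(abs(P[...,2])<.02);print(' table',np.median(P[b][:,2]))
a=D['scene'][0][150:300,60:340,::-1];cv2.imwrite('pics/crop1.png',cv2.resize(np.vstack([a,D['top'][0][100:250,130:410,::-1]]),None,fx=2,fy=2,interpolation=cv2.INTER_CUBIC))
E
```

```text
scene
 lid 7624 ((577.165283203125, -39.001556396484375), (262.86895751953125, 270.3912048339844), 7.946400165557861) 0.10408878647743047
  hi 331 [335. 128.] [291.9 347.4] [153.7  35.2] 8.3 [0.0098 0.021  0.0275]
  hi 139 [210. 122.] [112.    3.4] [119.3  23.7] 89.6 [0.0084 0.0111 0.0142]
  hi 1181 [376. 170.] [491.8 358.4] [158.1 160.5] 43.4 [0.0091 0.0141 0.0215]
  hi 438 [124. 167.] [ 225.6 -273.2] [195.2  34.5] 73.0 [0.0103 0.0195 0.0286]
  hi 856 [117. 255.] [ 500.4 -349. ] [254.  129.6] 12.4 [0.0091 0.0179 0.0219]
  hi 1748 [446. 241.] [747.8 393.5] [104.2 160.9] 0.0 [0.011  0.0248 0.0277]
  hi 434 [272. 273.] [697.1 -17.8] [ 32.  260.6] 2.0 [0.014  0.0217 0.0292]
  hi 912 [333. 293.] [788.7  76.6] [ 28.8 201.1] 2.3 [0.0095 0.0119 0.0144]
  hi 170 [153. 356.] [ 787.6 -313. ] [ 4.5 79.5] 7.8 [0.0089 0.0169 0.0264]
 table 4.2022508030105924e-05
top
 yellow px [278. 157.] c [ 0.6266 -0.065 ] dir [-0.652  0.759] ext -0.057 0.252 z [0.1164 0.1267 0.1361]
 yellow px [152. 261.] c [0.3209 0.3469] dir [0.304 0.953] ext -0.351 0.025 z [0.0093 0.0177 0.0282]
 lid 5093 ((572.788330078125, -39.63592529296875), (262.6192321777344, 268.962158203125), 8.143481254577637) 0.10403615561378199
  hi 421 [233. 121.] [785.9  76.2] [ 30.1 197.8] 1.3 [0.0089 0.0127 0.0183]
  hi 939 [142. 134.] [745.7 396.5] [164.5 108.3] 90.0 [0.0097 0.0235 0.0288]
  hi 485 [365. 200.] [ 500.8 -350. ] [250.3 140.6] 12.5 [0.0087 0.018  0.0248]
  hi 1043 [149. 209.] [491.8 356.7] [158.9 156.7] 24.9 [0.0088 0.0143 0.0223]
  hi 354 [153. 273.] [292.6 348.4] [149.4  35.9] 7.2 [0.0105 0.0229 0.0285]
  hi 244 [360. 291.] [ 211.3 -307.6] [120.1  24.2] 77.0 [0.0128 0.0222 0.0286]
  hi 136 [261. 327.] [109.6   2.9] [120.3  19. ] 90.0 [0.0084 0.0116 0.0168]
 table 0.0007833772699215853
```

View pics/crop1.png

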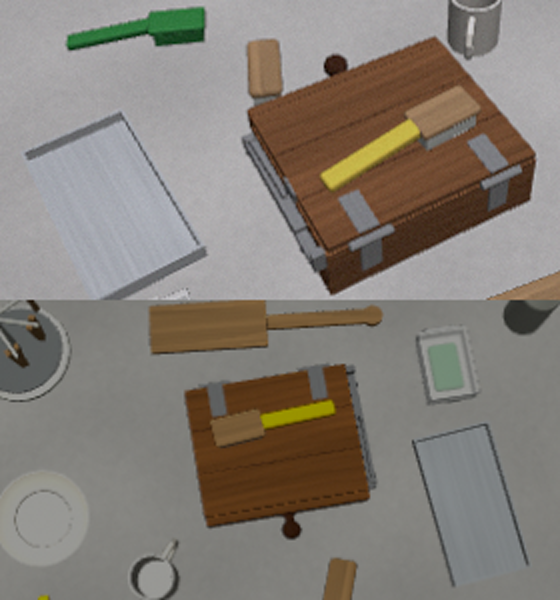

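The crop shows the yellow-handled brush on the lid (crop 370,155 / 275,425). Its head points to the robot's left (+y) and its handle to the right. Next I'll refine the brush, lid yaw and knob from both views.

```bash
python3 - <<'E'
from h import *
box={'scene':(215,190,305,250),'top':(230,145,302,177)}
kb={'scene':(218,174,238,192),'top':(268,204,284,222)}
rays={}
for n in('scene','top'):
    z=np.load(f'/tmp/{n}0.npz'); p=bot.camera_params(n); P=pts(p,z['d']); im=z['im']
    hsv=cv2.cvtColor(im,cv2.COLOR_RGB2HSV); h,s,v=[hsv[...,i].astype(int) for i in range(3)]
    print(n)
    x0,y0,x1,y1=box[n]; B=np.zeros(h.shape,bool); B[y0:y1,x0:x1]=1
    ye=B&(h>22)&(h<34)&(s>130)
    m=B&(P[...,2]>.112)&(P[...,2]<.145); q=P[m]
    for nm,mm in(('yellow',ye&(P[...,2]>.108)),('brush',m),('head',m&~ye&(P[...,2]>.125))):
        q=P[mm]; c,sz,a=cv2.minAreaRect((q[:,:2]*1000).astype(np.float32)); d=np.linalg.svd(q[:,:2]-q[:,:2].mean(0),full_matrices=False)[2][0]
        print(nm,len(q),np.round(c,1),np.round(sz,1),round(a,1),'mean',q.mean(0).round(4),'yaw',np.degrees(np.arctan2(d[1],d[0])).round(1),np.percentile(q[:,2],[5,50,95]).round(4))
    # yellow edges by direct ray on z
    # lid rect
    L=(abs(P[...,2]-.104)<.003)&(abs(P[...,0]-.575)<.16)&(abs(P[...,1]+.04)<.16)&(h<18)&(s>100)
    L=cv2.morphologyEx(L.astype(np.uint8),cv2.MORPH_OPEN,np.ones((3,3)))>0
    L=cv2.morphologyEx(L.astype(np.uint8),cv2.MORPH_CLOSE,np.ones((25,25)))
    cs=max(cv2.findContours(L,cv2.RETR_EXTERNAL,cv2.CHAIN_APPROX_NONE)[0],key=cv2.contourArea)[:,0].astype(float)
    w=onz(p,cs[:,0],cs[:,1],.104)[:,:2]*1000
    c,sz,a=cv2.minAreaRect(w.astype(np.float32)); print('lid',np.round(c,1),np.round(sz,1),round(a,2)); print(cv2.boxPoints((c,sz,a)).round(0).tolist())
    x0,y0,x1,y1=kb[n]; B[:]=0;B[y0:y1,x0:x1]=1
    km=B&(v<75)&(s>70); k,l,st,cc=cv2.connectedComponentsWithStats(km.astype(np.uint8)); i=1+np.argmax(st[1:,4])
    print('knob px',cc[i],st[i],'depth mean',np.median(P[l==i],0))
    w=onz(p,cc[i][0],cc[i][1],0.); R=np.array(p['R']);C=-R.T@np.array(p['t']); rays[n]=(C,(w-C)/np.linalg.norm(w-C))
A=sum(np.eye(3)-np.outer(d,d) for _,d in rays.values()); b=sum((np.eye(3)-np.outer(d,d))@C for C,d in rays.values())
print('knob tri',np.linalg.solve(A,b))
E
```

```text
scene
yellow 567 [ 899.4 -174.3] [101.7 656.3] 67.8 mean [ 0.64   -0.0682  0.1334] yaw -24.8 [0.116  0.126  0.1345]
brush 1251 [621.5 -29.2] [ 46.  193.2] 11.6 mean [ 0.624  -0.0181  0.1299] yaw 101.6 [0.116  0.1317 0.1389]
head 581 [617.3  -8.4] [ 46.  150.8] 11.6 mean [0.6133 0.0247 0.1365] yaw -80.9 [0.1305 0.1371 0.1394]
lid [578.4 -34.7] [247.5 253.9] 8.42
[[437.0, 73.0], [475.0, -178.0], [719.0, -142.0], [682.0, 109.0]]
knob px [227.18518519 182.27160494] [222 178  11  10  81] depth mean [ 0.46360656 -0.05391697  0.09699899]
top
yellow 287 [490.4 -20.6] [107.8 367.6] 71.9 mean [ 0.6262 -0.0656  0.1358] yaw 126.0 [0.1159 0.1263 0.1361]
brush 664 [616.3 -25.2] [211.1  91.7] 83.5 mean [ 0.6166 -0.0149  0.1314] yaw -77.8 [0.1164 0.134  0.1407]
head 357 [610.5  14.2] [ 44.3 103.4] 13.7 mean [0.6067 0.0265 0.1366] yaw 101.9 [0.1315 0.1367 0.1417]
lid [588.4 -31. ] [211.2 254.9] 7.96
[[466.0, 81.0], [501.0, -172.0], [711.0, -143.0], [675.0, 110.0]]
knob px [275.15625 211.03125] [268 204  16  15  96] depth mean [ 0.46187511 -0.05054768  0.09888216]
knob tri [ 0.46422804 -0.05223852  0.0977802 ]
```

```bash
python3 - <<'E'
from h import *
def fit(w):
    c,sz,a=cv2.minAreaRect(w.astype(np.float32)); return np.round(c,1),np.round(sz,1),round(a,1)
for n,b,kb in(('scene',(215,190,305,250),(218,174,238,192)),('top',(230,145,302,177),(262,202,288,222))):
    z=np.load(f'/tmp/{n}0.npz'); p=bot.camera_params(n); P=pts(p,z['d']); im=z['im']
    hsv=cv2.cvtColor(im,cv2.COLOR_RGB2HSV); h,s,v=[hsv[...,i].astype(int) for i in range(3)]
    B=np.zeros(h.shape,bool); B[b[1]:b[3],b[0]:b[2]]=1
    near=(abs(P[...,0]-.62)<.07)&(abs(P[...,1]+.03)<.13)&(P[...,2]>.11)&(P[...,2]<.143)
    y=B&near&(h>22)&(h<36)&(s>130); hd=B&near&~y&(P[...,2]>.131)
    for nm,m in(('y',y),('head',hd)):
        k,l,st,cc=cv2.connectedComponentsWithStats(m.astype(np.uint8)); i=1+np.argmax(st[1:,4]); print(n,nm,fit(P[l==i][:,:2]*1000),np.median(P[l==i],0).round(4))
    print('brush',fit(P[y|hd][:,:2]*1000))
    x0,y0,x1,y1=kb; print(im[y0:y1,x0:x1].sum(-1)//3 if n=='top' else '')
    if n=='scene': print(onz(p,227.2,182.3,.088))
p=bot.camera_params('top')
print('top knob', [onz(p,u,v,.088).round(4) for u,v in((276,213),(276,214),(275,214),(276,215))])
E
```

```text
scene y (array([632. , -66.2]), array([ 24.7, 116.6]), 12.8) [ 0.6337 -0.067   0.1259]
scene head (array([610. ,  27.2]), array([46., 78.]), 11.6) [0.613  0.0253 0.1372]
brush (array([621.5, -29.2]), array([ 46. , 193.2]), 11.6)

[ 0.45452516 -0.05102925  0.088     ]
top y (array([629.1, -66.2]), array([ 24.8, 115.6]), 12.7) [ 0.6283 -0.0646  0.1263]
top head (array([607.5,  27.1]), array([44.1, 77. ]), 13.7) [0.6067 0.0277 0.1368]
brush (array([621.4, -28.8]), array([ 44.1, 192.1]), 13.9)
[[ 52  49  50  49  50  54  42  38  41  41  57  60  55  54  54  52  54  52
   54  52  53  54  53  52  52  54]
 [ 42  33  37  36  47  59  55  54  55  53  53  53  52  52  52  52  53  52
   53  51  50  50  49  49  46  45]
 [ 56  56  55  55  54  53  54  54  56  53  53  53  52  52  51  51  48  45
   45  45  42  34  32  36  36  46]
 [ 53  54  54  53  55  54  53  52  52  51  50  48  45  45  44  39  34  38
   36  47  60  63  72  85  87 103]
 [ 53  54  52  52  51  48  44  46  44  42  34  28  17  20  19  34  67  85
   88 102 121 126 126 126 127 128]
 [ 46  43  43  42  33  39  37  35  35  30  25  24  25  23  2
[... 1029 characters left out ...]

 [125 126 126 126 123 123 123 125 125  95  45  22  23  24  21  21  19  52
  117 126 127 127 128 128 128 129]
 [125 126 126 125 124 124 124 125 124 125  85  46  29  19  17  33  60  98
  123 127 127 128 127 128 128 128]
 [126 126 126 126 125 124 125 124 124 123 125  94  74  65  63  81 119 126
  128 128 128 126 126 126 126 128]
 [126 125 125 125 125 125 125 125 125 124 125 126 126 126 126 127 127 127
  128 128 128 126 126 126 126 128]
 [126 126 125 126 125 125 125 125 125 124 125 126 126 126 126 127 127 127
  128 128 126 125 125 126 127 128]]
top knob [array([ 0.4595, -0.0536,  0.088 ]), array([ 0.4564, -0.0535,  0.088 ]), array([ 0.4565, -0.0505,  0.088 ]), array([ 0.4533, -0.0534,  0.088 ])]
```

Emit:
step_arm --targets '[[0.75,[250,-280,0],[0,0,-0.55]],[0.75,[250,-280,0],[0,0,-0.55]],[0.75,[250,-280,0],[0,0,-0.55]],[0.75,[250,-280,0],[0,0,-0.55]],[0.75,[250,-280,0],[0,0,-0.55]],[0.75,[250,-280,0],[0,0,-0.55]],[0.75,[250,-280,0],[0,0,-0.55]],[0.75,[250,-280,0],[0,0,-0.55]]]'

```text
time: 0.9
ee_pos: [0.3897, 0.2496, 0.2311]
tcp_rot: [-180.0, 0.0, 133.8]
wrist_force: [0.1, 0.8, -0.5]
opening: 0.0643
grasp_force: 0.0
```

Emit:
step_arm --targets '[[0.6,[235,-285,-60],[0,0,-0.549]],[0.6,[235,-285,-60],[0,0,-0.549]],[0.6,[235,-285,-60],[0,0,-0.549]],[0.6,[235,-285,-60],[0,0,-0.549]],[0.6,[235,-285,-60],[0,0,-0.549]],[0.6,[235,-285,-60],[0,0,-0.549]],[0.6,[235,-285,-60],[0,0,-0.549]],[0.6,[235,-285,-60],[0,0,-0.549]]]'

```text
time: 1.7
ee_pos: [0.6243, -0.0359, 0.1692]
tcp_rot: [-179.9, -0.0, 102.3]
wrist_force: [-0.3, 0.4, 0.1]
opening: 0.0512
grasp_force: 0.0
```

Emit:
step_arm --targets '[[0.6,[0,0,-20],[0,0,0]],[0.6,[0,0,-40],[0,0,0]],[0.6,[0,0,-55],[0,0,0]],[0.6,[0,0,-61],[0,0,0]],[0.6,[0,0,-61],[0,0,0]],[0.6,[0,0,-61],[0,0,0]]]'

```text
time: 2.3
ee_pos: [0.6234, -0.0324, 0.1112]
tcp_rot: [179.9, 0.0, 102.5]
wrist_force: [0.2, 0.1, 0.5]
opening: 0.0513
grasp_force: 0.0
```

Emit:
step_arm --targets '[[0.2,[0,0,0],[0,0,0]],[0.0,[0,0,0],[0,0,0]],[0.0,[0,0,0],[0,0,0]],[0.0,[0,0,0],[0,0,0]],[0.0,[0,0,0],[0,0,0]],[0.0,[0,0,0],[0,0,0]]]' --force 40

```text
time: 2.9
ee_pos: [0.6235, -0.0326, 0.1114]
tcp_rot: [179.9, 0.0, 102.5]
wrist_force: [-1.5, 0.4, 5.6]
opening: 0.0233
grasp_force: 39.6
```

Emit:
step_arm --targets '[[0.0,[0,0,10],[0,0,0]],[0.0,[0,0,30],[0,0,0]],[0.0,[0,0,60],[0,0,0]],[0.0,[0,0,80],[0,0,0]],[0.0,[-20,-50,80],[0,0,-0.15]],[0.0,[-40,-100,80],[0,0,-0.3]],[0.0,[-60,-150,80],[0,0,-0.45]],[0.0,[-80,-200,80],[0,0,-0.6]]]'

```text
time: 3.7
ee_pos: [0.5479, -0.2198, 0.1908]
tcp_rot: [180.0, 0.0, 67.8]
wrist_force: [0.3, 0.4, -0.8]
opening: 0.0232
grasp_force: 39.6
```

Emit:
step_arm --targets '[[0.0,[-10,-30,0],[0,0,-0.15]],[0.0,[-20,-60,0],[0,0,-0.3]],[0.0,[-30,-90,0],[0,0,-0.45]],[0.0,[-46,-117,0],[0,0,-0.6]],[0.0,[-46,-117,-20],[0,0,-0.75]],[0.0,[-46,-117,-40],[0,0,-0.9]],[0.0,[-46,-117,-60],[0,0,-0.973]],[0.0,[-46,-117,-80],[0,0,-0.973]]]'

```text
time: 4.5
ee_pos: [0.5026, -0.3355, 0.1098]
tcp_rot: [-180.0, 0.0, 12.2]
wrist_force: [0.9, 1.3, -0.4]
opening: 0.023
grasp_force: 39.6
```

```bash
python3 - <<'E'
from h import *
o=bot.get_obs(); print({k:np.round(o[k],4) for k in('time','q','ee_pos','tcp_rot','wrist_force','opening','grasp_force')})
cap('scene','s1.png')
a=cv2.imread('pics/s1.png');cv2.imwrite('pics/s1.png',cv2.resize(a[170:330,40:260],None,fx=3,fy=3))
E
```

```text
{'time': np.float64(4.5), 'q': array([-3.371800e+01,  1.171630e+01,  4.184400e+00,  8.247720e+01,
       -2.600000e-03,  1.340935e+02]), 'ee_pos': array([ 0.5026, -0.3355,  0.1098]), 'tcp_rot': array([-1.799953e+02,  8.200000e-03,  1.218850e+01]), 'wrist_force': array([ 0.9207,  1.2661, -0.4239]), 'opening': np.float64(0.023), 'grasp_force': np.float64(39.5904)}
```

View pics/s1.png

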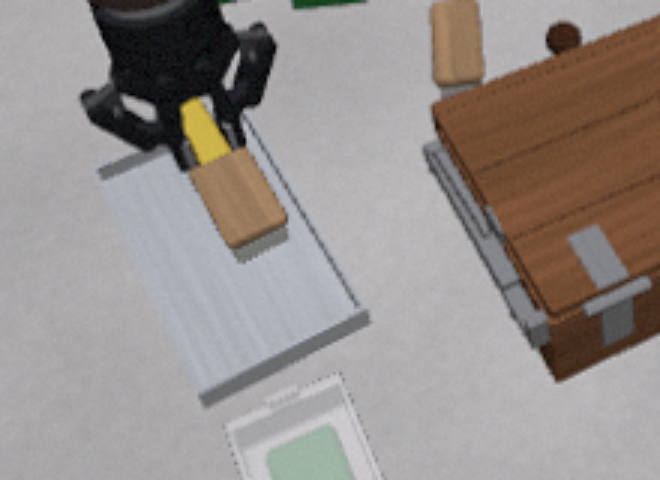

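The brush is held level over the tray, head towards +x (crop 240,200), about 15 mm short in y. I'll correct that and lower it.

Emit:
step_arm --targets '[[0.0,[-5,-15,0],[0,0,0.003]],[0.0,[-5,-15,-30],[0,0,0.003]],[0.0,[-5,-15,-60],[0,0,0.003]],[0.0,[-5,-15,-80],[0,0,0.003]],[0.0,[-5,-15,-90],[0,0,0.003]],[0.0,[-5,-15,-94],[0,0,0.003]],[0.0,[-5,-15,-96],[0,0,0.003]],[0.0,[-5,-15,-97],[0,0,0.003]]]'

```text
time: 5.35
ee_pos: [0.4984, -0.3509, 0.0146]
tcp_rot: [179.9, -0.1, 12.5]
wrist_force: [1.0, 0.1, -0.4]
opening: 0.0233
grasp_force: 39.6
```

Emit:
step_arm --targets '[[0.0,[0,0,-0.5],[0,0,0]],[0.0,[0,0,-1],[0,0,0]],[0.0,[0,0,-1],[0,0,0]]]'

```text
time: 5.65
ee_pos: [0.498, -0.3504, 0.0126]
tcp_rot: [180.0, -0.0, 12.5]
wrist_force: [0.2, 0.6, -1.9]
opening: 0.023
grasp_force: 39.6
```

Emit:
step_arm --targets '[[0.0,[0,0,-0.5],[0,0,0]],[0.0,[0,0,-1],[0,0,0]],[0.0,[0,0,-1],[0,0,0]],[0.0,[0,0,-1],[0,0,0]]]'

```text
time: 6.05
ee_pos: [0.4978, -0.3504, 0.0115]
tcp_rot: [180.0, -0.0, 12.5]
wrist_force: [-0.0, 0.4, 0.3]
opening: 0.0232
grasp_force: 39.8
```

Emit:
step_arm --targets '[[0.0,[0,0,-0.5],[0,0,0]],[0.0,[0,0,-1],[0,0,0]],[0.0,[0,0,-1],[0,0,0]],[0.0,[0,0,-1],[0,0,0]]]'

```text
time: 6.45
ee_pos: [0.4979, -0.3503, 0.0114]
tcp_rot: [180.0, -0.0, 12.5]
wrist_force: [-3.8, 2.7, 9.2]
opening: 0.0231
grasp_force: 40.8
```

Emit:
step_arm --targets '[[0.0,[0,0,0.5],[0,0,0]],[0.3,[0,0,0.5],[0,0,0]],[0.35,[0,0,0.5],[0,0,0]],[0.5,[0,0,0.5],[0,0,0]],[0.5,[0,0,0.5],[0,0,0]],[0.5,[0,0,20],[0,0,0]],[0.5,[0,0,60],[0,0,0]],[0.5,[0,0,110],[0,0,0]]]'

```text
time: 7.25
ee_pos: [0.4968, -0.3496, 0.1194]
tcp_rot: [-179.8, 0.2, 12.5]
wrist_force: [1.2, -0.6, -0.3]
opening: 0.0425
grasp_force: 0.0
```

```bash
python3 - <<'E'
from h import *
o=bot.get_obs(); print({k:np.round(o[k],4) for k in('time','q','ee_pos','tcp_rot','wrist_force','opening','grasp_force')})
for n,b in (('scene',(70,200,180,310)),('top',(330,155,400,250))):
    im,d,p=cap(n); P=pts(p,d); hsv=cv2.cvtColor(im,cv2.COLOR_RGB2HSV); h,s,v=[hsv[...,i].astype(int) for i in range(3)]
    B=np.zeros(h.shape,bool);B[b[1]:b[3],b[0]:b[2]]=1
    y=B&(s>90)&(h<36)&(P[...,2]<.06)&(P[...,2]>.004)
    if y.sum()>20: print(n,y.sum(),cv2.minAreaRect((P[y][:,:2]*1000).astype(np.float32)),np.percentile(P[y][:,2],[5,50,95]))
    if n=='scene': cv2.imwrite('pics/s2.png',cv2.resize(im[170:330,40:300,::-1],None,fx=2,fy=2))
E
```

```text
{'time': np.float64(7.25), 'q': array([-3.513440e+01,  1.231110e+01,  5.936800e+00,  8.385810e+01,
        3.000000e-04,  1.323289e+02]), 'ee_pos': array([ 0.4968, -0.3496,  0.1194]), 'tcp_rot': array([-1.79828e+02,  1.56300e-01,  1.25369e+01]), 'wrist_force': array([ 1.2473, -0.5556, -0.3228]), 'opening': np.float64(0.0425), 'grasp_force': np.float64(0.0)}
scene 877 ((498.3833312988281, -349.6337890625), (203.0342559814453, 42.17538833618164), 12.978484153747559) [0.02005847 0.03506406 0.03875531]
top 292 ((536.5789184570312, -341.412841796875), (114.70545959472656, 43.97688674926758), 13.976587295532227) [0.02783916 0.0361382  0.04172807]
```

View pics/s2.png

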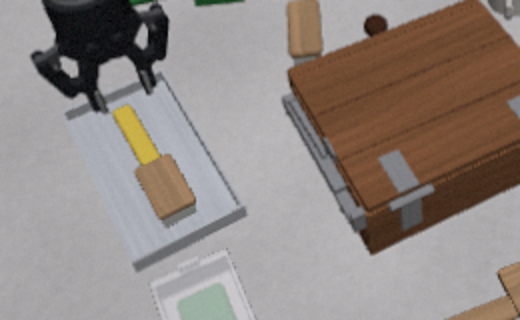

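The brush lies in the middle of the tray, bristles down (crop 150,165). Next is the knob.

Emit:
step_arm --targets '[[0.6,[-42,299,30],[0,0,-0.075]],[0.6,[-42,299,30],[0,0,-0.075]],[0.6,[-42,299,30],[0,0,-0.075]],[0.6,[-42,299,30],[0,0,-0.075]],[0.6,[-42,299,30],[0,0,-0.075]],[0.6,[-42,299,30],[0,0,-0.075]],[0.6,[-42,299,30],[0,0,-0.075]],[0.6,[-42,299,30],[0,0,-0.075]]]'

```text
time: 8.15
ee_pos: [0.456, -0.0503, 0.1506]
tcp_rot: [180.0, -0.1, 8.4]
wrist_force: [0.8, -0.2, 0.5]
opening: 0.051
grasp_force: 0.0
```

Emit:
step_arm --targets '[[0.6,[0,0,-30],[0,0,0]],[0.6,[0,0,-55],[0,0,0]],[0.6,[0,0,-70],[0,0,0]],[0.6,[0,0,-82],[0,0,0]],[0.6,[0,0,-82],[0,0,0]],[0.6,[0,0,-82],[0,0,0]]]'

```text
time: 8.75
ee_pos: [0.4561, -0.0517, 0.0689]
tcp_rot: [180.0, -0.0, 8.2]
wrist_force: [-0.6, -0.2, 1.3]
opening: 0.0516
grasp_force: 0.0
```

Emit:
step_arm --targets '[[0.3,[0,0,0],[0,0,0]],[0.0,[0,0,0],[0,0,0]],[0.0,[0,0,0],[0,0,0]],[0.0,[0,0,0],[0,0,0]],[0.0,[0,0,0],[0,0,0]]]' --force 35

```text
time: 9.25
ee_pos: [0.4564, -0.0512, 0.0695]
tcp_rot: [180.0, -0.1, 8.3]
wrist_force: [-1.8, 0.0, 5.5]
opening: 0.0283
grasp_force: 34.2
```

```bash
python3 - <<'E'
import numpy as np
c,s=np.cos(np.radians(8.2)),np.sin(np.radians(8.2))
def off(t): return np.array([-244*np.cos(t)-4*np.sin(t),244*np.sin(t)-4*np.cos(t)])
prev=0
ths=np.arange(0,1.43,.06)
for t in list(ths)+[1.44,1.40,1.35,1.3,1.26,1.22]:
    d=off(t)-off(0); print(round(t,2),[round(d[0]*c),round(d[0]*s),round(d[1])])
E
```

```text
0.0 [0, 0, 0]
0.06 [0, 0, 15]
0.12 [1, 0, 29]
0.18 [3, 0, 44]
0.24 [6, 1, 58]
0.3 [10, 1, 72]
0.36 [14, 2, 86]
0.42 [19, 3, 100]
0.48 [25, 4, 113]
0.54 [32, 5, 126]
0.6 [40, 6, 138]
0.66 [48, 7, 150]
0.72 [57, 8, 162]
0.78 [67, 10, 173]
0.84 [77, 11, 183]
0.9 [88, 13, 193]
0.96 [100, 14, 202]
1.02 [112, 16, 210]
1.08 [124, 18, 217]
1.14 [137, 20, 224]
1.2 [150, 22, 230]
1.26 [164, 24, 235]
1.32 [178, 26, 239]
1.38 [192, 28, 243]
1.44 [206, 30, 245]
1.4 [197, 28, 244]
1.35 [185, 27, 241]
1.3 [173, 25, 238]
1.26 [164, 24, 235]
1.22 [155, 22, 232]
```

Emit:
step_arm --targets '[[0.0,[0,0,15],[0,0,0]],[0.0,[1,0,29],[0,0,0]],[0.0,[3,0,44],[0,0,0]],[0.0,[6,1,58],[0,0,0]],[0.0,[10,1,72],[0,0,0]],[0.0,[14,2,86],[0,0,0]],[0.0,[19,3,100],[0,0,0]],[0.0,[25,4,113],[0,0,0]]]'

```text
time: 10.05
ee_pos: [0.4809, -0.0476, 0.182]
tcp_rot: [179.9, 0.0, 8.2]
wrist_force: [1.7, -2.7, -3.4]
opening: 0.0279
grasp_force: 34.8
```

Forces are low, so I'll continue the arc.

Emit:
step_arm --targets '[[0.0,[7,1,13],[0,0,0]],[0.0,[15,2,25],[0,0,0]],[0.0,[23,3,37],[0,0,0]],[0.0,[32,4,49],[0,0,0]],[0.0,[42,6,60],[0,0,0]],[0.0,[52,7,70],[0,0,0]],[0.0,[63,9,80],[0,0,0]],[0.0,[75,10,89],[0,0,0]]]'

```text
time: 10.85
ee_pos: [0.5557, -0.0368, 0.2708]
tcp_rot: [-180.0, 0.1, 8.3]
wrist_force: [-2.1, 4.9, -1.0]
opening: 0.0276
grasp_force: 35.3
```

Emit:
step_arm --targets '[[0.0,[12,2,8],[0,0,0]],[0.0,[24,4,15],[0,0,0]],[0.0,[37,6,22],[0,0,0]],[0.0,[50,8,28],[0,0,0]],[0.0,[64,10,33],[0,0,0]],[0.0,[78,12,37],[0,0,0]],[0.0,[92,14,41],[0,0,0]],[0.0,[101,15,43],[0,0,0]]]'

```text
time: 11.65
ee_pos: [0.6572, -0.0221, 0.3139]
tcp_rot: [180.0, 0.0, 8.3]
wrist_force: [-1.5, 1.4, 2.0]
opening: 0.028
grasp_force: 35.9
```

Emit:
step_arm --targets '[[0.0,[2,0,0],[0,0,0]],[0.0,[2,0,0],[0,0,0]],[0.0,[2,0,0],[0,0,0]],[0.0,[2,0,0],[0,0,0]],[0.0,[2,0,0],[0,0,0]],[0.0,[2,0,0],[0,0,0]],[0.0,[2,0,0],[0,0,0]]]'

```text
time: 12.35
ee_pos: [0.6584, -0.0219, 0.314]
tcp_rot: [-180.0, -0.0, 8.3]
wrist_force: [-2.4, 2.9, 5.4]
opening: 0.0276
grasp_force: 36.2
```

```bash
python3 - <<'E'
from h import *
o=bot.get_obs(); print({k:np.round(o[k],4) for k in('time','q','ee_pos','wrist_force','opening')})
im,d,p=cap('scene'); cv2.imwrite('pics/s3.png',cv2.resize(im[100:320,130:370,::-1],None,fx=2.5,fy=2.5))
E
```

```text
{'time': np.float64(12.35), 'q': array([-1.922600e+00,  2.538350e+01,  4.447420e+01,  1.090645e+02,
        3.230000e-02,  1.698242e+02]), 'ee_pos': array([ 0.6584, -0.0219,  0.314 ]), 'wrist_force': array([-2.3592,  2.8869,  5.4321]), 'opening': np.float64(0.0276)}
```

View pics/s3.png

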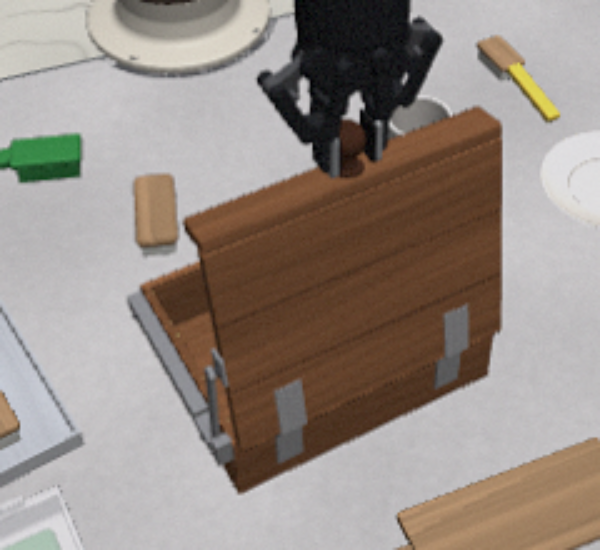

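The lid is at about 1.42 with the stay upright and its foot at the notch (crop 213,400 to 217,447). Lowering it gently.

Emit:
step_arm --targets '[[0.0,[-5,-1,-1],[0,0,0]],[0.0,[-10,-1,-2],[0,0,0]],[0.0,[-15,-2,-3],[0,0,0]],[0.0,[-20,-3,-4],[0,0,0]],[0.0,[-25,-4,-6],[0,0,0]],[0.0,[-29,-4,-7],[0,0,0]],[0.0,[-33,-5,-8],[0,0,0]],[0.0,[-36,-5,-9],[0,0,0]]]'

```text
time: 13.2
ee_pos: [0.6224, -0.0272, 0.3042]
tcp_rot: [-180.0, 0.0, 8.2]
wrist_force: [-1.7, 2.0, 4.0]
opening: 0.028
grasp_force: 36.0
```

Emit:
step_arm --targets '[[0.0,[-2,0,-1],[0,0,0]],[0.0,[-4,-1,-1],[0,0,0]],[0.0,[-6,-1,-2],[0,0,0]],[0.0,[-8,-1,-2],[0,0,0]],[0.0,[-8,-1,-2],[0,0,0]]]'

```text
time: 13.7
ee_pos: [0.6151, -0.0282, 0.3015]
tcp_rot: [-180.0, 0.0, 8.2]
wrist_force: [2.9, 3.9, -1.8]
opening: 0.028
grasp_force: 35.6
```

Emit:
step_arm --targets '[[0.0,[-2,0,-1],[0,0,0]],[0.0,[-3,0,-1],[0,0,0]],[0.0,[-4,-1,-2],[0,0,0]],[0.0,[-4,-1,-2],[0,0,0]]]'

```text
time: 14.1
ee_pos: [0.6111, -0.0287, 0.3]
tcp_rot: [-179.9, -0.0, 8.3]
wrist_force: [4.2, 7.1, -1.5]
opening: 0.0278
grasp_force: 35.8
```

Emit:
step_arm --targets '[[0.0,[-2,0,-1],[0,0,0]],[0.0,[-4,-1,-1],[0,0,0]],[0.0,[-4,-1,-1],[0,0,0]],[0.0,[-4,-1,-1],[0,0,0]]]'

```text
time: 14.5
ee_pos: [0.6075, -0.0293, 0.299]
tcp_rot: [-179.9, -0.1, 8.3]
wrist_force: [5.6, 9.3, -1.3]
opening: 0.0278
grasp_force: 35.9
```

Emit:
step_arm --targets '[[0.0,[-2,0,-1],[0,0,0]],[0.0,[-4,-1,-2],[0,0,0]],[0.0,[-4,-1,-2],[0,0,0]],[0.0,[-4,-1,-2],[0,0,0]]]'

```text
time: 14.9
ee_pos: [0.6038, -0.0298, 0.2974]
tcp_rot: [-179.9, -0.2, 8.3]
wrist_force: [7.3, 12.6, 1.3]
opening: 0.028
grasp_force: 36.0
```

```bash
python3 - <<'E'
from h import *
im,d,p=cap('scene'); cv2.imwrite('pics/s4.png',cv2.resize(im[190:300,170:300,::-1],None,fx=5,fy=5,interpolation=cv2.INTER_CUBIC))
E
```

```text
(no output)
```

View pics/s4.png

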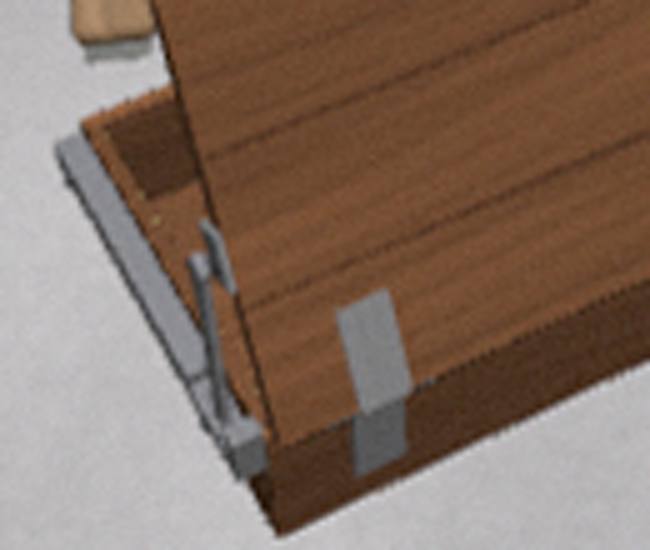

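The stay stands with its foot against the notch stop (crop 220,400), and the knob resists going lower. I'll unload slightly and then release.

Emit:
step_arm --targets '[[0.0,[2,0,1],[0,0,0]],[0.0,[5,1,2],[0,0,0]],[0.0,[5,1,2],[0,0,0]],[0.35,[5,1,2],[0,0,0]],[0.4,[5,1,2],[0,0,0]],[0.55,[5,1,2],[0,0,0]],[0.6,[5,1,2],[0,0,0]]]'

```text
time: 15.65
ee_pos: [0.6076, -0.0308, 0.2991]
tcp_rot: [180.0, 0.0, 8.2]
wrist_force: [-0.9, 0.9, -0.7]
opening: 0.0511
grasp_force: 0.0
```

Emit:
step_arm --targets '[[0.6,[0,0,15],[0,0,0]],[0.6,[0,0,35],[0,0,0]],[0.6,[-20,0,50],[0,0,0]],[0.6,[-65,0,50],[0,0,0]],[0.6,[-110,0,50],[0,0,0]],[0.7,[-155,0,50],[0,0,0]],[0.8,[-200,0,50],[0,0,0]],[0.9,[-220,0,40],[0,0,0]]]'

```text
time: 16.45
ee_pos: [0.3848, -0.0306, 0.3411]
tcp_rot: [179.9, -0.2, 8.2]
wrist_force: [0.3, 0.1, 0.2]
opening: 0.0769
grasp_force: 0.0
```

```bash
python3 - <<'E'
from h import *
o=bot.get_obs(); print({k:np.round(o[k],4) for k in('time','q','ee_pos','wrist_force','opening')})
A=[]
for n in('scene','top'):
    im,d,p=cap(n); np.savez(f'/tmp/{n}1.npz',im=im,d=d)
    A.append(cv2.resize((im[120:310,150:350] if n=='scene' else im[100:290,190:390])[:,:,::-1],(400,380)))
cv2.imwrite('pics/s5.png',np.hstack(A))
E
```

```text
{'time': np.float64(16.45), 'q': array([-4.516100e+00, -1.306520e+01,  5.706200e+00,  1.085795e+02,
       -3.090000e-02,  1.672749e+02]), 'ee_pos': array([ 0.3848, -0.0306,  0.3411]), 'wrist_force': array([0.2522, 0.099 , 0.2087]), 'opening': np.float64(0.0769)}
```

View pics/s5.png

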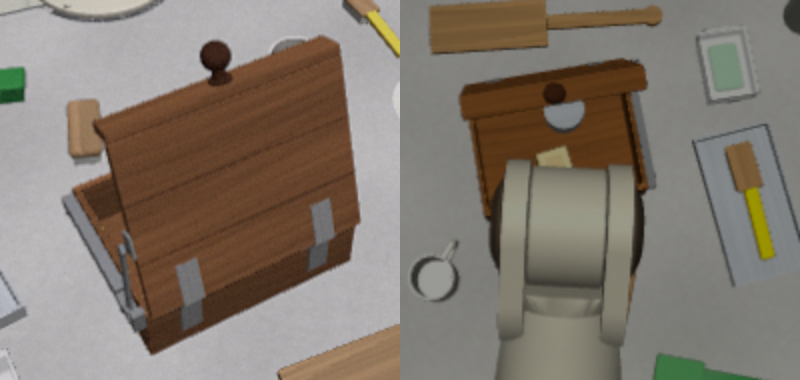

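The lid stands by itself. The soap (crop 553,158) is mostly hidden by the arm, so I'll move aside and measure it.

Emit:
step_arm --targets '[[0.9,[-20,-290,0],[0,0,0]],[0.9,[-20,-290,0],[0,0,0]],[0.9,[-20,-290,0],[0,0,0]],[0.9,[-20,-290,0],[0,0,0]],[0.9,[-20,-290,0],[0,0,0]],[0.9,[-20,-290,0],[0,0,0]],[0.9,[-20,-290,0],[0,0,0]]]'

```text
time: 17.25
ee_pos: [0.3675, -0.3249, 0.3373]
tcp_rot: [-179.9, 0.1, 8.0]
wrist_force: [1.0, -0.3, -1.1]
opening: 0.077
grasp_force: 0.0
```

```bash
python3 - <<'E'
from h import *
o=bot.get_obs(); print({k:np.round(o[k],4) for k in('time','q','ee_pos','tcp_rot')})
im,d,p=cap('top'); P=pts(p,d); hsv=cv2.cvtColor(im,cv2.COLOR_RGB2HSV); h,s,v=[hsv[...,i].astype(int) for i in range(3)]
B=np.zeros(h.shape,bool);B[160:215,225:320]=1
m=B&(h>18)&(h<40)&(v>120)
k,l,st,cc=cv2.connectedComponentsWithStats(m.astype(np.uint8))
for i in range(1,k):
    if st[i,4]>60:
        q=P[l==i]; print(st[i],cc[i],np.median(q,0).round(4),np.percentile(q[:,2],[5,50,95]).round(4))
        cs=max(cv2.findContours((l==i).astype(np.uint8),0,1)[0],key=cv2.contourArea)[:,0].astype(float)
        t=q[q[:,2]>.050]; print(cv2.minAreaRect((t[:,:2]*1000).astype(np.float32)))
        print('ray',cv2.minAreaRect((onz(p,cs[:,0],cs[:,1],.058)[:,:2]*1000).astype(np.float32)))
# bin inner floor / walls
cv2.imwrite('pics/s6.png',cv2.resize(im[120:250,205:345,::-1],None,fx=4.5,fy=4.5,interpolation=cv2.INTER_CUBIC))
E
```

```text
{'time': np.float64(17.25), 'q': array([-4.144160e+01,  8.441000e-01,  1.787950e+01,  1.071796e+02,
       -6.330000e-02,  1.305800e+02]), 'ee_pos': array([ 0.3675, -0.3249,  0.3373]), 'tcp_rot': array([-1.799316e+02,  1.419000e-01,  7.978500e+00])}
[ 225  160   95   55 1280] [281.6875     202.54296875] [ 0.4881 -0.0986  0.0005] [-0.0052  0.0005  0.0063]
((298.9635314941406, -14.658259391784668), (0.0, 0.0), 0.0)
ray ((547.2890014648438, -44.70677185058594), (302.7261962890625, 174.77662658691406), 88.44849395751953)
[258 173  21  24 316] [267.99367089 184.48101266] [ 0.5553 -0.0317  0.0584] [0.0532 0.0584 0.0649]
((446.24786376953125, -37.402950286865234), (291.858642578125, 60.485633850097656), 2.92972469329834)
ray ((555.1699829101562, -31.723724365234375), (65.80826568603516, 49.226200103759766), 15.284076690673828)
```

View pics/s6.png

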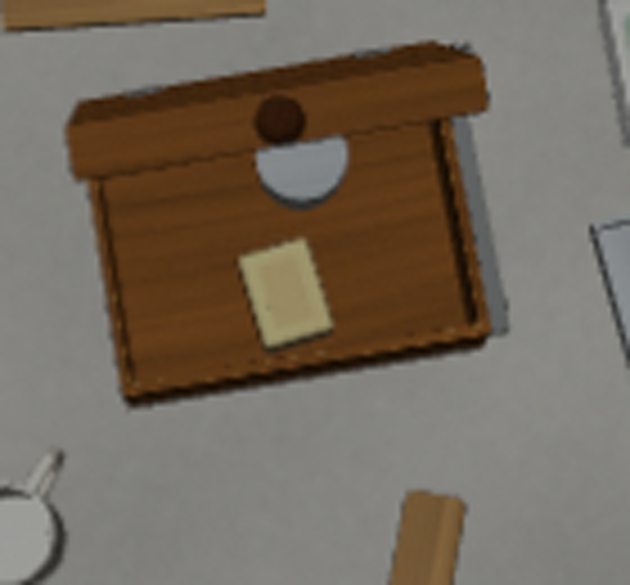

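The soap (crop 285,292) is at (0.555, -0.032), top at 0.058, yaw 15°. The round tin is behind it. I'll approach from the front with the tool leaning slightly towards the robot, to keep the wrist clear of the lid.

Emit:
step_arm --targets '[[0.95,[73,292,-100],[0,0,0.127]],[0.95,[73,292,-100],[0,0,0.127]],[0.95,[73,292,-100],[0,0,0.127]],[0.95,[73,292,-100],[0,0,0.127]],[0.95,[73,292,-100],[0,0,0.127]],[0.95,[73,292,-100],[0,0,0.127]],[0.95,[73,292,-100],[0,0,0.127]],[0.95,[73,292,-100],[0,0,0.127]]]'

```text
time: 18.1
ee_pos: [0.4407, -0.0255, 0.2385]
tcp_rot: [-180.0, 0.1, 15.8]
wrist_force: [0.2, 0.2, 0.1]
opening: 0.0813
grasp_force: 0.0
```

Emit:
step_arm --targets '[[0.95,[20,0,-40],[0.037,-0.135,0]],[0.95,[40,0,-80],[0.037,-0.135,0]],[0.95,[60,0,-100],[0.037,-0.135,0]],[0.95,[65,0,-105],[0.037,-0.135,0]],[0.95,[65,0,-105],[0.037,-0.135,0]],[0.95,[65,0,-105],[0.037,-0.135,0]]]'

```text
time: 18.7
ee_pos: [0.506, -0.0286, 0.1358]
tcp_rot: [179.9, -8.1, 15.5]
wrist_force: [-0.2, -1.1, -1.0]
opening: 0.0812
grasp_force: 0.0
```

Emit:
step_arm --targets '[[0.95,[15,-1,-15],[0,0,0]],[0.95,[27,-1,-35],[0,0,0]],[0.95,[36,-2,-55],[0,0,0]],[0.95,[43,-2,-75],[0,0,0]],[0.95,[48,-3,-90],[0,0,0]],[0.95,[51,-3,-100],[0,0,0]],[0.95,[51,-3,-105],[0,0,0]],[0.95,[51,-3,-106],[0,0,0]]]'

```text
time: 19.5
ee_pos: [0.5567, -0.0313, 0.0284]
tcp_rot: [180.0, -8.0, 15.5]
wrist_force: [-0.5, -0.3, 0.1]
opening: 0.0813
grasp_force: 0.0
```

Emit:
step_arm --targets '[[0.7,[0,0,-1],[0,0,0]],[0.4,[0,0,-1],[0,0,0]],[0.0,[0,0,-1],[0,0,0]],[0.0,[0,0,-1],[0,0,0]],[0.0,[0,0,-1],[0,0,0]],[0.0,[0,0,-1],[0,0,0]]]' --force 45

```text
time: 20.1
ee_pos: [0.5572, -0.0314, 0.0282]
tcp_rot: [179.9, -8.1, 15.5]
wrist_force: [-1.5, -0.1, 6.4]
opening: 0.0513
grasp_force: 48.8
```

Emit:
step_arm --targets '[[0.0,[0,0,8],[0,0,0]],[0.0,[0,0,25],[0,0,0]],[0.0,[-1,0,50],[0,0,0]],[0.0,[-3,0,75],[0,0,0]],[0.0,[-5,0,98],[0,0,0]],[0.0,[-25,0,108],[0,0,0]],[0.0,[-60,0,120],[0,0,0]],[0.0,[-100,0,130],[0,0,0]]]'

```text
time: 20.9
ee_pos: [0.4559, -0.0312, 0.1578]
tcp_rot: [180.0, -8.0, 15.5]
wrist_force: [-0.7, -0.5, -0.2]
opening: 0.0513
grasp_force: 48.0
```

Emit:
step_arm --targets '[[0.0,[0,45,5],[0,0,0.09]],[0.0,[0,90,5],[0,0,0.18]],[0.0,[0,135,5],[0,0,0.27]],[0.0,[0,180,5],[0,0,0.36]],[0.0,[0,225,5],[0,0,0.45]],[0.0,[0,270,5],[0,0,0.54]],[0.0,[0,315,5],[0,0,0.63]],[0.0,[0,350,5],[0,0,0.7]]]'

```text
time: 21.7
ee_pos: [0.4562, 0.3211, 0.1624]
tcp_rot: [180.0, -8.0, 55.9]
wrist_force: [-0.5, 0.2, -1.6]
opening: 0.0515
grasp_force: 48.0
```

Emit:
step_arm --targets '[[0.0,[0,0,0],[0,0,0]],[0.0,[0,0,0],[0,0,0]],[0.0,[0,0,0],[0,0,0]]]'

```text
time: 22.0
ee_pos: [0.4567, 0.3179, 0.1623]
tcp_rot: [180.0, -8.0, 55.6]
wrist_force: [0.9, -0.4, -1.8]
opening: 0.0515
grasp_force: 47.9
```

Emit:
step_arm --targets '[[0.0,[20,20,-20],[0,0,0]],[0.0,[37,42,-45],[0,0,0]],[0.0,[37,42,-80],[0,0,0]],[0.0,[37,42,-110],[0,0,0]],[0.0,[37,42,-130],[0,0,0]],[0.0,[37,42,-141],[0,0,0]],[0.0,[37,42,-145],[0,0,0]],[0.0,[37,42,-147],[0,0,0]]]'

```text
time: 22.8
ee_pos: [0.4944, 0.3604, 0.0161]
tcp_rot: [179.9, -8.1, 55.6]
wrist_force: [0.9, -0.3, -1.3]
opening: 0.051
grasp_force: 48.0
```

Emit:
step_arm --targets '[[0.0,[0,0,-0.5],[0,0,0]],[0.0,[0,0,-1],[0,0,0]],[0.0,[0,0,-1.5],[0,0,0]],[0.0,[0,0,-2],[0,0,0]],[0.0,[0,0,-2],[0,0,0]]]'

```text
time: 23.3
ee_pos: [0.4938, 0.3608, 0.0134]
tcp_rot: [180.0, -8.0, 55.6]
wrist_force: [0.0, 0.2, -1.2]
opening: 0.0511
grasp_force: 48.0
```

Emit:
step_arm --targets '[[0.0,[0,-1,-0.5],[0,0,0]],[0.0,[0,-1,-1],[0,0,0]],[0.0,[0,-1,-1.5],[0,0,0]],[0.0,[0,-1,-1.5],[0,0,0]],[0.0,[0,-1,-1.5],[0,0,0]]]'

```text
time: 23.8
ee_pos: [0.4938, 0.3597, 0.0118]
tcp_rot: [180.0, -8.0, 55.6]
wrist_force: [-0.2, -0.9, -1.4]
opening: 0.0509
grasp_force: 48.0
```

Emit:
step_arm --targets '[[0.0,[0,0,-0.5],[0,0,0]],[0.0,[0,0,-1],[0,0,0]],[0.0,[0,0,-1],[0,0,0]],[0.0,[0,0,-1],[0,0,0]]]'

```text
time: 24.2
ee_pos: [0.4939, 0.3597, 0.0112]
tcp_rot: [180.0, -8.0, 55.6]
wrist_force: [-2.9, -1.7, 5.5]
opening: 0.0514
grasp_force: 48.7
```

Emit:
step_arm --targets '[[0.0,[0,0,0.3],[0,0,0]],[0.62,[0,0,0.3],[0,0,0]],[0.66,[0,0,0.3],[0,0,0]],[0.72,[0,0,0.3],[0,0,0]],[0.75,[0,0,0.3],[0,0,0]],[0.75,[-2,-3,20],[0,0,0]],[0.75,[-5,-7,60],[0,0,0]],[0.75,[-10,-12,105],[0,0,0]]]'

```text
time: 25.0
ee_pos: [0.483, 0.347, 0.1155]
tcp_rot: [-180.0, -7.9, 55.6]
wrist_force: [1.0, 0.9, 0.1]
opening: 0.064
grasp_force: 0.0
```

Emit:
step_arm --targets '[[0.75,[-35,-30,20],[0,0,0]],[0.75,[-70,-50,40],[0,0,0]],[0.75,[-110,-60,60],[0,0,0]],[0.75,[-150,-70,80],[0,0,0]],[0.75,[-180,-70,100],[0,0,0]],[0.75,[-180,-70,100],[0,0,0]]]'

```text
time: 25.6
ee_pos: [0.3022, 0.278, 0.2194]
tcp_rot: [179.9, -8.3, 55.7]
wrist_force: [0.2, 1.1, 0.3]
opening: 0.0637
grasp_force: 0.0
```

```bash
python3 - <<'E'
from h import *
o=bot.get_obs(); print({k:np.round(o[k],4) for k in('time','ee_pos','wrist_force','opening')})
A=[]
for n in('scene','top'):
    im,d,p=cap(n); P=pts(p,d); hsv=cv2.cvtColor(im,cv2.COLOR_RGB2HSV); h,s,v=[hsv[...,i].astype(int) for i in range(3)]
    near=np.hypot(P[...,0]-.492,P[...,1]-.3575)<.075
    m=near&(P[...,2]>.034)&(P[...,2]<.05)
    w=near&(P[...,2]<.03)
    print(n,m.sum(),cv2.minAreaRect((P[m][:,:2]*1000).astype(np.float32)) if m.sum() else '',np.percentile(P[m][:,2],[5,50,95]).round(4) if m.sum() else '')
    A.append(cv2.resize(im[:,:,::-1],(400,300)) if n=='top' else im[100:325,60:460,::-1])
cv2.imwrite('pics/s7.png',cv2.resize(np.vstack(A),(400,525)))
E
```

```text
{'time': np.float64(25.6), 'ee_pos': array([0.3022, 0.278 , 0.2194]), 'wrist_force': array([0.2102, 1.1449, 0.2704]), 'opening': np.float64(0.0637)}
scene 390 ((494.58746337890625, 358.23065185546875), (71.7588119506836, 57.39055633544922), 55.403629302978516) [0.036  0.0414 0.0442]
top 339 ((491.5201416015625, 356.8832702636719), (71.24694061279297, 51.9680290222168), 55.64235305786133) [0.0355 0.0408 0.0462]
```

View pics/s7.png

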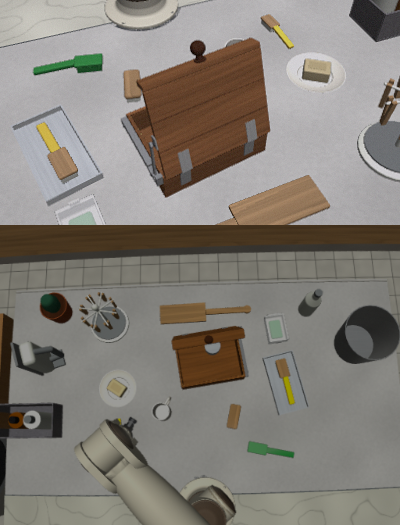

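The soap lies flat in the middle of the saucer (320,70), the lid stands propped, the brush is in the tray, and everything else is where it was. Handing in.

```bash
python3 -c "
from workcell import bot
print(bot.job_done())"
```

```text
the job is handed in; nothing more can be done
None
```

The job is done and handed in at about 26 s: the brush lies bristles down in the middle of the tray, the lid stands on its stay, and the soap sits flat in the middle of the saucer, as the last pictures from both cameras show.

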